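# Bench check of a hand brake lever

### The job

Check that the hand brake lever on the bench stand stops short of its bar: with the backs of the fingers or the fingertips, press the lever in towards the bar until it comes up firmly against its stop, let it come all the way back out, then press it in to the stop a second time and finish while still holding it firmly there. Only push on the lever, without forcing it; do not grip it, do not press on the bar, and leave everything lying around where it is.

Things in the scene. Friction and masses are not known exactly. Their poses are not given: they have to be found in the camera images.
- stand: Bolted-down stand: grey base plate, top 12 mm up, two aluminium posts (tops 112 mm) under a level 180 mm handlebar stub. Origin on the worktop below the bar's axis. z up, y along the bar from the lever's pivot end to its ball end, x level from lever to bar. In this frame the plate spans x -60 to +24, y -94 to +77 mm; posts at y = -80 and +62 mm. Place and heading vary.
- bar_mid (a point): Middle of the black rubber grip on the bar, on the bar's axis, 95 mm above the worktop. The grip is 30 mm thick (end collars 36 mm) and 64 mm long; the rest of the bar is 22 mm steel.
- lever_pad (a point): Where to press: on the lever blade's outer face (away from the bar), 95 mm along the blade from the pivot, 95 mm above the worktop, within a dark strip. Moves with the lever. x axis level, from the blade towards the bar: press along +x; y along the blade to the ball end; z up. Blade: aluminium, straight, 9 mm thick, 18 mm high (86 to 104 mm above the worktop), 20 mm ball at 126 mm from the pivot.
- lever (a joint): Lever angle, rad: 0 fully out, grows as pressed towards the bar. It meets its stop between 0.15 and 0.29, different each time (14 to 27 mm of nearly straight travel at the pressing point); the bar would be met only near 0.42. A spring returns it to 0: at the pressing point it takes about 1 N to start and 2 N near the stop; from there on it does not yield, and some 5 N there counts as firm.
- stop_screw: Brass adjusting screw with a 8 mm round tip in the black lever clamp, between bar and blade, about 42 mm along the blade from the pivot: the stop that the blade's inner face runs against. Cannot be shifted by pushing. Origin at the foremost point of its tip, which points to the blade.
- parts_tub: Blue tub, 69 mm across, 30 mm high; bystander, origin at its underside.
- tape_roll: Roll of tape lying flat, 68 mm across, 19 mm high; bystander, origin at its underside.
- hexkey: Small black hex key lying flat, 26 x 77 x 4 mm; bystander.
- fixture_block: White fixture block, 25 x 40 x 21 mm; bystander, origin at its underside.
- thumb_nut: White thumb nut, 26 mm across, 17 mm high; bystander.
- screwdriver: Red-handled screwdriver lying flat, 17 x 157 x 19 mm; bystander.
- brass_coupling: Brass coupling standing upright, 22 mm across, 25 mm high; bystander.
- bar: The handlebar stub; origin on its axis above the stand's origin, 95 mm above the worktop, axes as the stand. (Also to be cleared on the way: the dark instrument at the left side of the worktop, beyond about y = 0.3 m, with tools on top, is some 320 mm high.)

How it is judged (in metres and radians):
On the way, in this order (a step that is already met when the one before it is completed fails the run):
1. the lever is pressed against its stop by the fingers (contact force between lever and stop_screw above 4 N and contact force between the fingers and lever above 2 N), for 0.2 s.
2. the lever has come all the way back out (value of joint lever below 0.025 rad), for 0.2 s.
At the end, for the whole second after the job is handed in: After one press to the stop and a full return (lever angle under 0.025 rad), the fingers hold the lever against its stop through the last second: over 2 N between fingers and lever, over 4 N between blade and stop screw, lever angle between 0.1 and 0.36 rad (short of the bar) (all of step 1 and value of joint lever between 0.1 and 0.36 rad); the arm keeps its last pose, push and grip.
It fails at once if the lever or the stand is pushed with more than 60 N (contact force between the arm and stand above 60 N).
It fails at once if the lever or the stand is pushed by the fingers with more than 60 N (contact force between the fingers and stand above 60 N).
It fails at once if the fingers straddle the lever blade to grip it (x of the grasp point in the frame of lever_pad between -0.001 and 0.01 m and y of the grasp point in the frame of lever_pad between -0.075 and 0.035 m and z of the grasp point in the frame of lever_pad below 0.02 m).
It fails at once if the robot grips or presses on the bar (contact force between any of the fingers, the arm and bar above 5 N).
It fails at once if a thing lying around is moved more than 20 mm or lifted (distance of any of parts_tub, tape_roll, hexkey, fixture_block, thumb_nut, screwdriver, brass_coupling from where it was at the start of the episode above 0.02 m).
It also fails if it takes over 40 s, if anything falls off the work surface, if the arm or the gripper's body presses on something with over 40 N, if the wrist force passes 120 N, or if a joint passes its speed limit or range.

### The arm

A 6-joint arm with a two-finger parallel gripper is mounted at the origin on a cart in front of the work surface, level with it; the furniture and walls round the work are solid. World frame = base frame: x ahead of the robot, y to its left, z up, the work surface at z = 0. Lengths are in mm, angles in degrees, forces in N, time in s.
With the tool pointing down it reaches from about 300 to 850 mm from the base axis. Payload 4.2 kg.
Tool frame: the origin (TCP) lies at the very end of the fingers, on their centre line; the grasp point (between the pads) lies 19 mm behind it; z points along the fingers, y is the direction in which the jaws open and shut (so a half turn about z gives the same grasp; the last joint's range is limited). The gripper opens to 91 mm and grips with 3 to 60 N. Pads are 32 mm wide; open, the fingers measure 118 mm over their backs; the gripper's body (76 mm by 178 mm) begins 60 mm behind the grasp point.
Start: joints at [-77.12, 18.312, 89.639, -0, 72.044, -1.146], TCP at [139.361, -557.873, 213.976] pointing down, gripper open.
Joint ranges: [-177.97, 177.97], [-48.28, 115.42], [12.27, 149.76], [-77.06, 257.06], [2.81, 150.46], [-146.56, 146.56]. Speed limits (degrees/s): [147.25, 147.25, 180, 180, 180, 180].

### API

Orientations are given as [roll, pitch, yaw] about the fixed x, y, z axes, in that order (R = Rz(yaw) Ry(pitch) Rx(roll)).
In Python, from workcell import monitor, eyes, job gives the robot as it stands.
- The arm moves only by the tool move_arm, never from a script. Its argument "increments" is a list that holds one entry, the list of rows, each a list of 7 numbers: the opening, from 0 (shut) to 1 (fully open), then the shift along the tool's x, y, z in cm, then the turn, a rotation vector about the tool's x, y, z in rad. In form: [[[jaw, x, y, z, ax, ay, az], ...]]. A call has 1 to 12 rows; each row shifts and turns the pose as measured when the row begins, along the tool's axes as they then stand; what a row does not reach is not made up. A row lasts 1/8 s, in which the tool goes at most 62.5 mm and 10.7 degrees, less where a joint would pass 70% of its speed; a pose out of reach is approached as far as the arm can. A call is refused whole if a number of a shift passes 6.25 or a number of a turn 0.188, either way. A call with a gripper value outside its range is refused whole. The fingers move at their own pace and stop on an object; "force" is the grip in N (left out, the last holds). Time passes only in rows, so rows that do not move let the fingers close. It gives the time, the measured TCP pose, the force and the opening at its end, in the units of the state.
- monitor.state(): the state, without advancing time (a new reading comes with each control period).
- eyes.grab_frame(name): name is "scene" or "top"; returns a dict with "color" (400x640x3 uint8, red, green, blue), "z_map" (400x640 float32, mm along the optical axis (not along the pixel's ray), 0 where there is no reading), "camera_matrix" (3x3 intrinsics, pixels), "dist_coeffs" ([k1, k2, p1, p2, k3] as OpenCV has them; the pictures are not rectified), "rvec" (rotation vector, rad) and "tvec" (3), from world to camera coordinates, as OpenCV has them. Camera axes: x right, y down, z forward; pixel columns grow to the right and rows downward; lengths in mm; the calibration is good to about 2 mm. A picture is of the moment at which its call begins.
- job.job_done(): hands the job in, once; it reports no verdict.
The state is a dict: "time_s": time; "qpos": joint angles; "qvel": joint speeds; "effort": joint torques, N m; "ee_pos": TCP position; "ee_rot": TCP orientation; "force": force on the tool from outside, world axes, zero at the start; "torque": the same for the moment, N m; "gripper_width": finger opening in mm.
Only numpy, scipy, OpenCV 4.12 (cv2) and the standard library are available. Lean on these libraries where they do the work, as an engineer would, in place of code of your own. Each camera call takes 0.05 s, during which the arm holds its last target. There are 200 camera calls.

## Working session

There is one attempt and no reset: what is moved stays moved. The work goes in short steps, Python scripts to look and compute and a tool call to move; the robot and the scene stay as the last step left them, time stands still between calls to the robot, and variables do not carry over. Pictures are saved under pics/ and viewed, about 8 in all and at most 12, crops included, and the job is handed in when it is done.

Besides the shell and the picture viewer there is one more tool, called after "Emit:" as name(argument=value, ...), one argument or row to a line, values as JSON. move_arm: Moves the arm, as the interface text tells. Its arguments: {"type":"object","properties":{"increments":{"type":"array"},"force":{"type":"number"}},"required":["increments"]}

```bash
mkdir -p pics
cat > h.py <<'E'
import numpy as np,cv2
from workcell import monitor,eyes,job
def grab(n):
    f=eyes.grab_frame(n); np.savez(f'{n}.npz',**f); return f
def load(n): return dict(np.load(f'{n}.npz'))
def px2w(f,u,v,z=None,depth=None):
    K=f['camera_matrix'];d=f['dist_coeffs'];R=cv2.Rodrigues(f['rvec'])[0];t=np.ravel(f['tvec'])
    n=cv2.undistortPoints(np.array([[[u,v]]],float),K,d)[0,0];r=R.T@np.array([n[0],n[1],1]);c=-R.T@t
    if z is not None: s=(z-c[2])/r[2]
    else: s=depth if depth else f['z_map'][int(round(v)),int(round(u))]
    return c+s*r
def w2px(f,p): return cv2.projectPoints(np.array([p],float),f['rvec'],f['tvec'],f['camera_matrix'],f['dist_coeffs'])[0][0,0]
E
python3 - <<'E'
from h import *
for n in('scene','top'):
    f=grab(n); cv2.imwrite(f'pics/{n}1.png',f['color'][:,:,::-1])
print(monitor.state())
E
```

```text
{'time_s': 0.1, 'qpos': array([-7.71196293e+01,  1.83482331e+01,  8.96976390e+01,  8.26174113e-04,
        7.20450046e+01, -1.14437410e+00]), 'qvel': array([-0.03382113,  0.00518141, -0.18587478, -0.09887523, -0.08181314,
       -0.01411463]), 'effort': array([ 2.77847982e-05, -4.13332307e+01, -2.32509631e+01,  7.28748646e-02,
        4.21475410e-02, -5.49319975e-05]), 'ee_pos': array([ 139.26755148, -557.42324053,  213.21384733]), 'ee_rot': array([-1.79909157e+02, -2.60034252e-03,  1.40244874e+01]), 'force': array([-0.67891483,  0.46930008,  0.8361228 ]), 'torque': array([ 0.0064809 ,  0.03358598, -0.00796536]), 'gripper_width': 91.15635730168397}
```

View pics/scene1.png

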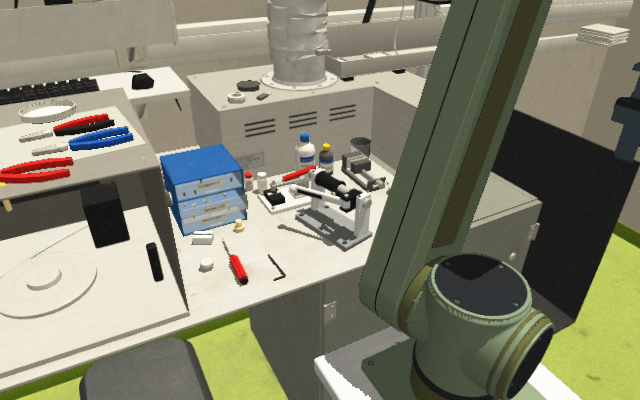

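View pics/top1.png

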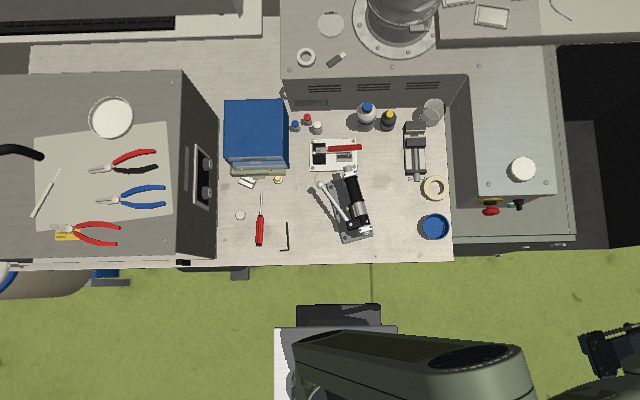

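The scene view shows the stand with its bar and lever in the middle of the bench. In the top view it is around (345,205), with the ball at (320,185) and the robot's base at the bottom. I'll enlarge that area.

Run:
```python
from h import *
f=load('top'); c=f['color'][150:260,285:395,::-1]; cv2.imwrite('pics/top_c.png',cv2.resize(c,None,fx=5.4,fy=5.4,interpolation=cv2.INTER_CUBIC))
g=load('scene'); c=g['color'][150:260,270:390,::-1]; cv2.imwrite('pics/sc_c.png',cv2.resize(c,None,fx=5,fy=5,interpolation=cv2.INTER_CUBIC))
R=cv2.Rodrigues(f['rvec'])[0]; print(-R.T@np.ravel(f['tvec']))
for u,v in((320,185),(350,180),(362,225),(345,238),(340,170)): print(u,v,px2w(f,u,v))
```

```text
[ 263.08129687  -22.54844769 1193.56235585]
320 185 [498.54892775  26.33214348 105.93015009]
350 180 [508.4134216  -48.08261615 109.45798667]
362 225 [396.00329602 -73.94749651 109.8382102 ]
345 238 [374.1457108  -32.78907676  17.48236117]
340 170 [558.80729823 -24.19180372  12.09589168]
```

View pics/top_c.png

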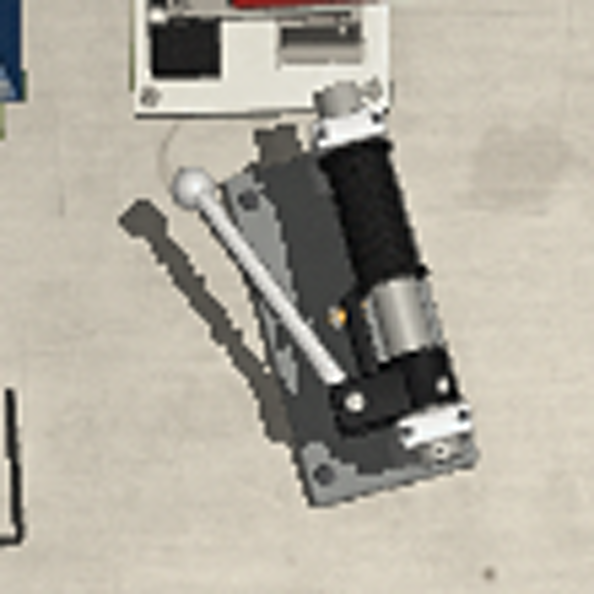

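View pics/sc_c.png

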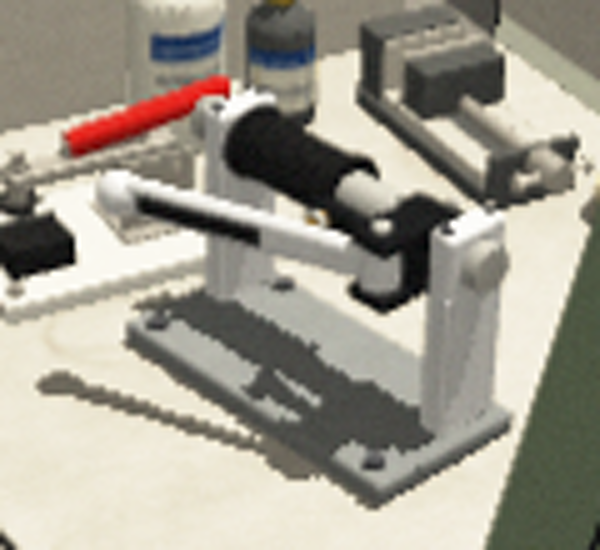

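Run:
```python
from h import *
f=load('top'); s=load('scene')
P=lambda x,y,z:px2w(f,285+(x+.5)/5.4-.5,150+(y+.5)/5.4-.5,z)
for n,a in dict(ball=(193,188,95),b1=(230,227,104),b2=(270,282,104),b3=(312,341,104),piv=(355,401,112),g1=(357,148,95),g2=(398,275,95),barL=(342,100,95),barR=(440,450,95),screw=(337,316,95),c1=(315,505,12),c2=(475,465,12)).items(): print(n,P(*a).round(1))
# scene: dark strip ends, crop/5 + (270,150)
Q=lambda x,y:(270+(x+.5)/5-.5,150+(y+.5)/5-.5)
for a in ((115,193),(137,203),(262,238)): print(px2w(s,*Q(*a),z=95).round(1), px2w(s,*Q(*a)).round(1))
```

```text
ball [502.4  26.   95. ]
b1 [481.7   8.9 104. ]
b2 [455.7  -8.8 104. ]
b3 [428.1 -27.2 104. ]
piv [399.2 -45.8 112. ]
g1 [519.3 -50.4  95. ]
g2 [459.1 -67.5  95. ]
barL [542.4 -44.1  95. ]
barR [378.1 -84.   95. ]
screw [440.7 -39.   95. ]
c1 [361.4 -27.   12. ]
c2 [ 379.  -105.3   12. ]
[504.3  27.8  95. ] [492.4  33.1 102.6]
[492.2  22.9  95. ] [490.8  23.6  95.9]
[441.9 -11.6  95. ] [442.3 -11.8  94.7]
```

The ball is at (502,26) and the pivot at (399,-46), which puts the ball 125.7 mm from the pivot (126 nominal). The blade's yaw is about 34.8°, so the pad is at about (474.6,12.1,95). Before moving I'll check the height of the cabinet on the right against my path.

Run:
```python
from h import *
f=load('top')
for u,v in((480,235),(480,215),(545,235),(470,100),(560,240),(460,150),(520,150),(490,212),(255,130),(255,172),(518,204)): print(u,v,px2w(f,u,v).round())
```

```text
480 235 [ 381. -405.  -55.]
480 215 [ 436. -409.  -53.]
545 235 [ 377. -582.  -58.]
470 100 [ 672. -330.  193.]
560 240 [ 362. -621.  -58.]
460 150 [ 583. -328.   88.]
520 150 [ 544. -426.  211.]
490 212 [ 415. -372.  142.]
255 130 [636. 184. 134.]
255 172 [541. 192.  86.]
518 204 [ 436. -445.  125.]
```

Emit:
move_arm(
  increments=[
    [[0,0,0,0,0,0,-0.13],[0,0,0,0,0,0,-0.13],[0,4.7,-3.1,0,0,0,0],[0,4.7,-3.1,0,0,0,0],[0,4.7,-3.1,0,0,0,0],[0,4.7,-3.1,0,0,0,0],[0,4.7,-3.1,0,0,0,0],[0,4.7,-3.1,0,0,0,0],[0,4.7,-3.1,0,0,0,0],[0,4.7,-3.1,0,0,0,0]],
  ],
  force=20,
)

```text
time_s: 1.35
ee_pos: [349.2, -146.9, 211.0]
ee_rot: [-179.7, -0.2, 28.9]
force: [1.4, -0.7, 0.9]
gripper_width: 0.2
```

Emit:
move_arm(
  increments=[
    [[0,4.6,-2.9,0,0,0,0],[0,4.6,-2.9,0,0,0,0],[0,4.6,-2.9,0,0,0,0],[0,4.6,-2.9,0,0,0,0],[0,0,0,3,0,0,0],[0,0,0,3,0,0,0],[0,0,0,0,0,0,0]],
  ],
)

```text
time_s: 2.22
ee_pos: [457.3, 55.5, 149.8]
ee_rot: [-179.7, -0.2, 29.4]
force: [1.1, 0.2, -0.3]
gripper_width: 0.3
```

Run:
```python
from h import *
g=grab('scene'); f=grab('top'); a=g['color'][100:260,220:400,::-1]; b=f['color'][130:290,270:430,::-1]
cv2.imwrite('pics/m2.png',np.hstack([cv2.resize(a,None,fx=2.4,fy=2.4,interpolation=cv2.INTER_CUBIC),cv2.resize(b,None,fx=2.2,fy=2.4,interpolation=cv2.INTER_CUBIC)]))
print(monitor.state()['ee_pos'])
```

```text
[459.24224393  55.3496727  152.16111754]
```

View pics/m2.png

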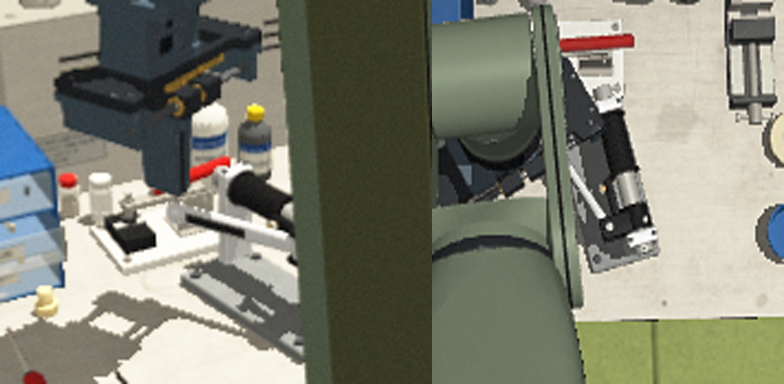

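The left view shows the closed fingers above and outside the ball end, clear of the lever. They sit about 12 mm too far along the blade, so I'll shift back 11 mm and lower.

Emit:
move_arm(
  increments=[
    [[0,-1.1,0,0,0,0,0],[0,0,0,3.3,0,0,0],[0,0,0,3.3,0,0,0],[0,0,0,0,0,0,0],[0,0,0,0,0,0,0]],
  ],
)

```text
time_s: 2.95
ee_pos: [452.6, 48.2, 91.7]
ee_rot: [179.8, -1.1, 29.2]
force: [0.2, -0.4, 1.1]
gripper_width: 0.9
```

Emit:
move_arm(
  increments=[
    [[0,0,1.0,0.9,0,0,0],[0,0,1.0,0,0,0,0],[0,0,0,0,0,0,0],[0,0,0.4,0,0,0,0],[0,0,0.4,0,0,0,0]],
  ],
)

```text
time_s: 3.58
ee_pos: [469.5, 21.9, 85.2]
ee_rot: [179.7, -1.4, 29.2]
force: [1.3, -0.1, 0.5]
gripper_width: 0.3
```

Emit:
move_arm(
  increments=[
    [[0,0,0.3,0.4,0,0,0],[0,0,0.3,0,0,0,0]],
  ],
)

```text
time_s: 3.82
ee_pos: [472.5, 16.7, 81.0]
ee_rot: [179.7, -1.4, 29.2]
force: [-0.6, 0.8, -0.7]
gripper_width: 0.3
```

Emit:
move_arm(
  increments=[
    [[0,0,0.3,0,0,0,0],[0,0,0.3,0,0,0,0]],
  ],
)

```text
time_s: 4.08
ee_pos: [475.6, 11.6, 80.9]
ee_rot: [179.8, -1.4, 29.2]
force: [-0.0, 1.3, 0.6]
gripper_width: 0.5
```

Emit:
move_arm(
  increments=[
    [[0,0,0.3,0,0,0,0]],
  ],
)

```text
time_s: 4.2
ee_pos: [477.0, 8.9, 80.9]
ee_rot: [179.8, -1.4, 29.2]
force: [-0.4, 2.7, 0.2]
gripper_width: 0.2
```

Emit:
move_arm(
  increments=[
    [[0,0,0.2,0,0,0,0]],
  ],
)

```text
time_s: 4.32
ee_pos: [478.0, 7.2, 80.9]
ee_rot: [179.8, -1.4, 29.2]
force: [-1.0, 2.6, 0.4]
gripper_width: 0.5
```

Emit:
move_arm(
  increments=[
    [[0,0,0.2,0,0,0,0]],
  ],
)

```text
time_s: 4.45
ee_pos: [478.9, 5.4, 80.9]
ee_rot: [179.8, -1.4, 29.1]
force: [0.1, 3.3, 0.4]
gripper_width: 0.7
```

Emit:
move_arm(
  increments=[
    [[0,0,0.2,0,0,0,0]],
  ],
)

```text
time_s: 4.58
ee_pos: [479.3, 4.3, 80.8]
ee_rot: [179.9, -1.4, 29.1]
force: [-2.5, 7.9, 2.1]
gripper_width: 0.4
```

The stop is reached: movement has stalled and the force has jumped to 8 N. I'll hold a firm push there.

Emit:
move_arm(
  increments=[
    [[0,0,0.2,0,0,0,0]],
  ],
)

```text
time_s: 4.7
ee_pos: [479.5, 4.0, 80.8]
ee_rot: [-179.8, -1.4, 29.0]
force: [-2.9, 9.7, 2.5]
gripper_width: 0.2
```

Emit:
move_arm(
  increments=[
    [[0,0,0.2,0,0,0,0],[0,0,0.2,0,0,0,0]],
  ],
)

```text
time_s: 4.95
ee_pos: [479.5, 4.1, 80.9]
ee_rot: [-179.3, -1.4, 28.7]
force: [-2.5, 9.7, 3.2]
gripper_width: 0.9
```

Run:
```python
from h import *
s=monitor.state(); print(s['time_s'],s['ee_pos'],s['force'])
g=grab('scene'); a=g['color'][140:240,230:340,::-1]; f=grab('top'); b=f['color'][160:250,310:390,::-1]
cv2.imwrite('pics/m3.png',np.hstack([cv2.resize(a,(440,400),interpolation=cv2.INTER_CUBIC),cv2.resize(b,(356,400),interpolation=cv2.INTER_CUBIC)]))
print(monitor.state()['force'])
```

```text
4.95 [479.50702127   4.07339468  80.91606203] [-2.49763616  9.68626775  3.24617766]
[-2.60764424  9.18447388  3.66665829]
```

View pics/m3.png

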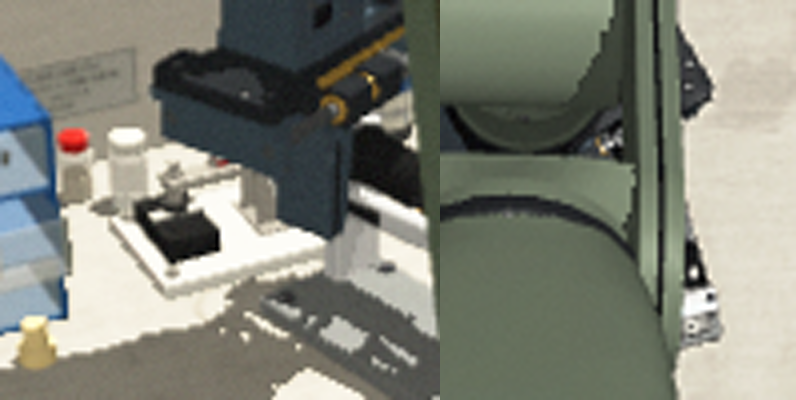

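The finger's back bears on the outer face of the blade, at about 23 mm of travel (about 0.24 rad) and about 10 N, and the gripper body is well above the bar. Step 1 has been held for over 0.3 s. Next I'll back off fully.

Emit:
move_arm(
  increments=[
    [[0,0,-0.5,0,0,0,0],[0,0,-0.8,0,0,0,0],[0,0,-1.0,0,0,0,0],[0,0,-1.0,0,0,0,0],[0,0,-0.6,0,0,0,0],[0,0,0,0,0,0,0],[0,0,0,0,0,0,0],[0,0,0,0,0,0,0],[0,0,0,0,0,0,0]],
  ],
)

```text
time_s: 6.18
ee_pos: [460.4, 39.2, 81.5]
ee_rot: [-179.5, -1.4, 28.8]
force: [-1.5, -0.2, -0.2]
gripper_width: 0.6
```

Run:
```python
from h import *
s=monitor.state(); print(s['time_s'],s['ee_pos'],s['ee_rot'],s['force'])
g=grab('scene'); a=g['color'][140:240,230:340,::-1]
cv2.imwrite('pics/m4.png',cv2.resize(a,(550,500),interpolation=cv2.INTER_CUBIC))
```

```text
6.175 [460.42738598  39.17084861  81.54419922] [-179.5452716    -1.43727266   28.83665359] [-1.52218689 -0.18459871 -0.21702575]
```

View pics/m4.png

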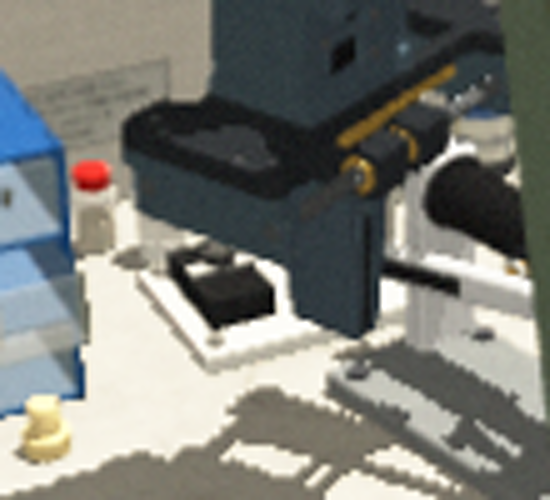

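The strip's inner end is back at (322,197), the same as in the first picture, so the lever is fully out with a gap of about 17 mm to the finger. Now the second press.

Emit:
move_arm(
  increments=[
    [[0,0,0.8,0,0,0,0],[0,0,0.5,0,0,0,0],[0,0,0.4,0,0,0,0],[0,0,0.4,0,0,0,0],[0,0,0.4,0,0,0,0],[0,0,0.4,0,0,0,0],[0,0,0.3,0,0,0,0],[0,0,0.3,0,0,0,0],[0,0,0.2,0,0,0,0]],
  ],
)

```text
time_s: 7.35
ee_pos: [479.5, 5.4, 81.3]
ee_rot: [-179.4, -1.5, 28.7]
force: [-0.8, 5.6, 1.6]
gripper_width: 0.3
```

Emit:
move_arm(
  increments=[
    [[0,0,0.2,0,0,0,0],[0,0,0.2,0,0,0,0],[0,0,0.25,0,0,0,0]],
  ],
)

```text
time_s: 7.72
ee_pos: [480.0, 4.2, 81.2]
ee_rot: [-178.7, -1.5, 28.4]
force: [-3.0, 11.1, 4.3]
gripper_width: 0.8
```

Run:
```python
from h import *
for i in range(8):
    eyes.grab_frame('scene')
    s=monitor.state(); print(s['time_s'],s['ee_pos'].round(1),s['force'].round(1))
```

```text
7.775 [480.    4.2  81.3] [-1.8 11.2  4. ]
7.825 [480.    4.2  81.3] [-3.3  9.9  3.5]
7.875 [480.    4.2  81.3] [-2.3 10.5  3.2]
7.925 [480.    4.2  81.3] [-2.8 10.5  2.9]
7.975 [480.    4.3  81.3] [-2.4 10.2  3.1]
8.025 [480.    4.3  81.3] [-2.9 10.2  4.1]
8.075 [480.    4.2  81.3] [-2.5 10.7  4.4]
8.125 [480.    4.3  81.3] [-2.8  9.4  4.6]
```

The push holds steady at about 10 N at the same stop position, so I'm handing in.

Run:
```python
from h import *
print(job.job_done()); s=monitor.state(); print(s['time_s'],s['ee_pos'].round(1),s['force'].round(1))
```

```text
the job is handed in; nothing more can be done
None
the job is handed in; nothing more can be done
```

I pressed the lever to its stop twice with the back of the closed fingers, let it come all the way out in between, and handed the job in while still holding the second press. No verdict is reported.

- **First press:** it stalled after about 23 mm of travel (roughly 0.24 rad, short of the bar). I held it there for about 0.4 s at around 10 N.
- **Return:** I backed off to a gap of about 17 mm for over half a second. The camera showed the lever's dark strip back where it started.
- **Second press:** it stopped within about 0.5 mm of the same place. The force held at about 9.5–11 N over the 0.4 s I watched before handing in, at 8.1 s on the robot's clock.

No check failed or disagreed. I had no direct reading of the lever angle or of the blade-to-screw force, so I judged both from the tool position, the wrist force and the pictures. The last readback after handing in was refused, so the final second is unconfirmed. I took no last picture of the loose parts, but the fingers stayed about 80 mm above the worktop.

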